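# Clamp a painted keepsake box in the decorating vise

## Task

Set the small painted keepsake box flat on the bed of the decorating vise, its length pointing from jaw to fence and centred between their sides, and let go of it. Then close the vise by turning the black knob on its sliding jaw clockwise, so that the box is pushed squarely against the fixed fence and held snugly with about 9 newtons, and let go of the knob; the box is thin plywood, so the jaw must never press on it with more than 20 newtons. Leave the other things on the table where they are.

Things in the scene. Friction and masses are not known exactly. Their poses are not given: they have to be found in the camera images.
- keepsake: The keepsake box: closed, rigid, wooden, yellow on top with a round green and black eye pattern; 56 (its x) x 70 (its y, its length) x 46 mm high, about 0.16 kg, loose on the table left or right of the vise. Origin at its centre, z up. Turned half round it is the same.
- vise: The decorating vise, fixed to the table, at another place and yaw each time. Origin: centre of the underside of its aluminium base plate, 130 (x) x 300 (y) mm, z up. The plate's top is the bed, 8 mm above the table. The jaw closes in +y. Fixed fence near the +y end: cork-faced, clamping face at y = +100 mm, 100 mm wide, top at 46 mm. Blue end block at y = -141 mm, 42 mm high.
- carriage: The sliding jaw: blue block 84 (x) x 44 (y) mm, top at 60 mm, knob on it. Origin at table height on the knob's axis, axes as the vise. In front (+y), on steel stems set differently each time and not measured, a cork pad 70 mm wide, 14 to 50 mm high, its face 38 to 50 mm ahead of the knob axis. It is sprung, 2 N per mm, 14 mm deep. At the start there is 14 to 36 mm more room than the box needs.
- seat (a point): The seat: where the box's centre lies when it is on the bed, centred, and against the fence (vise x = 0, y = +65, z = +31 mm); axes as the vise.
- knob_grip (a point): Centre of the black round knob, 44 mm wide, 26 mm high, upright axis, 70 to 96 mm above the table (this point at 83). Clockwise from above drives jaw and knob together in the vise's +y, 14 mm per rad; counter-clockwise back. It is stiff, about 0.3 N m with the jaw free, and stays as left; each newton of pad on box adds 0.014 N m. Pushing the jaw instead takes over 20 N.
- paint_jar: Bystander: clear paint jar with a red cap, 64 mm across, 65 mm high, loose on the side of the vise where the box is not. Origin under its centre.
- tape: Bystander: yellow tape roll, 90 mm across, 22 mm high, lying beyond the vise to the right. Origin under its centre.
- mug: Bystander: blue mug, 72 mm across, 85 mm high, beyond the vise to the left. Origin under its centre.
- marker_a: Bystander: marker with an orange cap, 130 mm long, 17 mm thick, beyond the vise. Origin under its middle.
- marker_b: Bystander: marker with a blue cap, 130 mm long, 17 mm thick, on the robot's side of the vise, to the left. Origin under its middle.
- round_board: Bystander: round painted board, 110 mm across, 8 mm thick, lying on the table between robot and vise to the right. Origin under its centre.

How it is judged (in metres and radians):
On the way:
1. the box lies flat on the vise's bed between jaw and fence, lengthwise, released and not yet clamped (z of keepsake in the frame of vise below 0.034 m and angle between keepsake's own z axis and vertical below 0.06 rad and x of keepsake in the frame of vise between -0.02 and 0.02 m and y of keepsake in the frame of vise between 0.015 and 0.068 m and angle between the y axis of keepsake and the y axis of vise, either way round below 0.3 rad and contact force between keepsake and carriage below 2 N and contact force between keepsake and the fingers below 0.1 N), for 0.2 s.
At the end, for the whole second after the job is handed in: The box lies flat on the vise's bed (within 3 mm), square to the fence (0.06 rad) and against it (2.5 mm), centred across to 20 mm, at rest, and the jaw's pad presses on it with 5 to 14 N (contact force between keepsake and carriage between 5 and 14 N and y of keepsake in the frame of vise between 0.0625 and 0.068 m and x of keepsake in the frame of vise between -0.02 and 0.02 m and z of keepsake in the frame of vise below 0.034 m and angle between keepsake's own z axis and vertical below 0.05 rad and angle between the y axis of keepsake and the y axis of vise, either way round below 0.06 rad and linear speed of keepsake below 0.01 m/s and linear speed of carriage below 0.005 m/s); the robot touches nothing.
It fails at once if the jaw presses on the box with more than 20 N (contact force between keepsake and carriage above 20 N).
It fails at once if another thing on the table is moved by more than 30 mm (distance of any of paint_jar, tape, mug, marker_a, marker_b, round_board from where it was at the start of the episode above 0.03 m).
It also fails if it takes over 72 s, if anything falls off the work surface, if the arm or the gripper's body presses on something with over 40 N, if the wrist force passes 120 N, or if a joint passes its speed limit or range.

## Robot

A 6-joint arm with a two-finger parallel gripper is mounted at the origin on the work surface. World frame = base frame: x ahead of the robot, y to its left, z up, the work surface at z = 0. Lengths are in mm, angles in rad, forces in N, time in s.
With the tool pointing down it reaches from about 200 to 875 mm from the base axis. Payload 3.4 kg.
Tool frame: the origin (TCP) lies at the very end of the fingers, on their centre line; the grasp point (between the pads) lies 19 mm behind it; z points along the fingers, y is the line along which they close (so a half turn about z gives the same grasp; the last joint's range is limited). The gripper opens to 94 mm and grips with 3 to 60 N. Pads are 16 mm wide; open, the fingers measure 119 mm over their backs; the gripper's body (75 mm by 177 mm) begins 78 mm behind the grasp point.
Start: joints at [1.05, 0.276, 1.505, -0, 1.361, -0.121], TCP at [223.83, 529.684, 205.493] pointing down, gripper open.
Joint ranges: [-2.89, 2.89], [-0.75, 2.08], [0.22, 2.7], [-1.18, 4.32], [0.11, 2.71], [-2.7, 2.7]. Speed limits (rad/s): [2.57, 2.57, 3.14, 3.14, 3.14, 3.14].

## Interface

Orientations are given as a unit quaternion [w, x, y, z].
In Python, from rig import bot gives the robot as it stands.
- The arm moves only by the tool play_rows, never from a script. Its argument "series" is a list that holds one entry, the list of rows, each a list of 5 numbers: the shift along the world's x, y, z in cm, then the turn about the world's z in rad, then the closure, from -1 (fully open) to 1 (shut). In form: [[[dx, dy, dz, roll, jaw], ...]]. A call has exactly 10 rows; each row is the pose to reach, as a shift and turn from the pose commanded when the call began; what a row does not reach only later rows make up. A row lasts 1/10 s, in which the tool goes at most 50 mm and 8.59 degrees, less where a joint would pass 70% of its speed; a pose out of reach is approached as far as the arm can. A call with a gripper value outside its range is refused whole. The fingers move at their own pace and stop on an object; the grip force is fixed at half the most. Time passes only in rows, so rows that repeat a pose let the fingers close, or fill a call up. It gives the time, the measured TCP pose, the force, the opening and the grip force at its end, in the units of the state.
- bot.sense(): the state, without advancing time (a new reading comes with each control period).
- bot.snapshot(name): name is "scene" or "top" or "wrist"; returns a dict with "pixels" (384x512x3 uint8, red, green, blue), "fov_y" (degrees; the focal length in pixels is half the picture's height over the tangent of half this angle, whatever the lens; pixels are square), "cx", "cy" (the principal point, pixels), "R" (3x3) and "t" (3): a world point X has camera coordinates R X + t. Camera axes: x right, y down, z forward; pixel columns grow to the right and rows downward; lengths in mm; the calibration is good to about 2 mm. A picture is of the moment at which its call begins. There is no depth.
- bot.close_job(): hands the job in; it is judged then, once.
The state is a dict: "time_s": time; "qpos": joint angles; "qd": joint speeds; "tau": joint torques, N m; "position": TCP position; "tool_rot": TCP orientation; "contact_force": force on the tool from outside, world axes, zero at the start; "wrist_torque": the same for the moment, N m; "opening": opening from 0.0 (shut) to 1.0 (fully open); "gripper_force": force on a finger pad.
Only numpy, scipy, OpenCV 4.12 (cv2) and the standard library are available. Lean on these libraries where they do the work, as an engineer would, in place of code of your own. Each camera call takes 0.05 s, during which the arm holds its last target. There are 200 camera calls.

## Working session

There is one attempt and no reset: what is moved stays moved. The work goes in short steps, Python scripts to look and compute and a tool call to move; the robot and the scene stay as the last step left them, time stands still between calls to the robot, and variables do not carry over. Pictures are saved under pics/ and viewed, at most 10 in all, crops included, and the job is handed in when it is done.

Besides the shell and the picture viewer there is one more tool, called by a JSON object that holds its "method" and its "body", one argument or row to a line. play_rows: Moves the arm, as the interface text tells. Its arguments: {"type":"object","properties":{"series":{"type":"array","items":{"type":"array","items":{"type":"array","items":{"type":"number"}}}}},"required":["series"]}

```bash
mkdir -p pics; ls; cat > h.py <<'E'
import numpy as np, cv2
from rig import bot
def snap(n,f=None):
    s=bot.snapshot(n); s['K']=(s['pixels'].shape[0]/2)/np.tan(np.radians(s['fov_y'])/2)
    s['R']=np.array(s['R']);s['t']=np.array(s['t']);s['pixels']=np.array(s['pixels'],np.uint8)
    if f: cv2.imwrite('pics/'+f,s['pixels'][:,:,::-1])
    return s
def ray(s,u,v,z):
    u,v=np.atleast_1d(u).astype(float),np.atleast_1d(v).astype(float)
    d=np.stack([(u-s['cx'])/s['K'],(v-s['cy'])/s['K'],np.ones_like(u)],1)@s['R']
    c=-s['R'].T@s['t']; return c+d*((z-c[2])/d[:,2])[:,None]
def proj(s,X):
    c=np.atleast_2d(X)@s['R'].T+s['t']; return c[:,:2]/c[:,2:]*s['K']+[s['cx'],s['cy']]
E
python3 - <<'E'
from h import *
import pickle
a=snap('top','top.png'); b=snap('scene','scene.png'); pickle.dump((a,b),open('s0.pkl','wb'))
for s in(a,b): print(s['fov_y'],s['cx'],s['cy'],-s['R'].T@s['t'],s['R'].round(2).tolist())
print(bot.sense())
E
```

```text
pics
50.96940461932828 261.5836688587441 194.83047329353238 [ 388.1679317     8.29342983 1174.87707264] [[-0.02, -1.0, -0.02], [-0.99, 0.02, -0.14], [0.14, 0.02, -0.99]]
46.324861915603634 252.3875612114263 189.40067930248276 [1090.10760236  125.0738988  1040.1956054 ] [[-0.25, 0.97, 0.01], [0.83, 0.22, -0.51], [-0.5, -0.12, -0.86]]
{'time_s': 0.1, 'qpos': array([ 1.05001651e+00,  2.76496141e-01,  1.50596539e+00, -1.01465073e-05,
        1.36070586e+00, -1.21010919e-01]), 'qd': array([ 1.62348777e-04, -1.69820051e-04, -2.14347519e-03,  5.24065714e-05,
        1.90733498e-03,  7.96956273e-04]), 'tau': array([ 2.00727482e-03, -4.05454302e+01, -2.37779403e+01,  7.05839368e-02,
        2.99032184e-02, -6.49834124e-05]), 'position': array([223.55907289, 529.22266717, 204.72795042]), 'tool_rot': array([-2.43641591e-04,  1.98554977e-01,  9.80089435e-01, -7.48741731e-04]), 'contact_force': array([-0.31873742,  0.71608508,  0.19002419]), 'wrist_torque': array([-0.03193746,  0.00870672,  0.03952997]), 'gripper_force': 0.0, 'opening': 0.9986018602102501}
```

View pics/top.png

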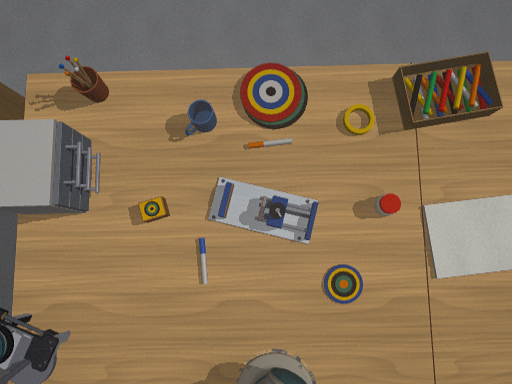

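View pics/scene.png

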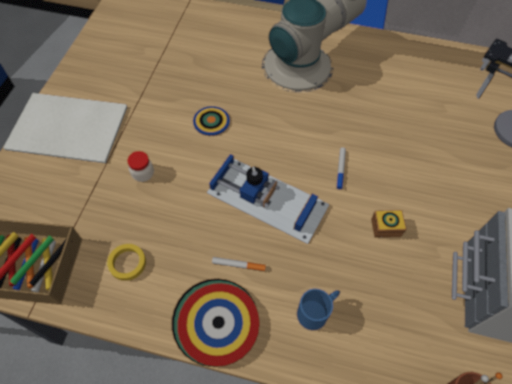

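The top view shows the box at about (153,208), the fence at (225,200), the knob at (278,211) and the end block at (312,220). The vise's +y therefore points image-left, which is roughly world +y. Next I'll measure these with masks.

```bash
python3 - <<'E'
from h import *
import pickle
S=pickle.load(open('s0.pkl','rb'))
W={'top':dict(plate=(200,170,330,250),box=(125,185,180,230),knob=(255,190,300,235)),'scene':dict(plate=(195,145,340,250),box=(362,200,415,245),knob=(235,155,280,200))}
for s,n in zip(S,['top','scene']):
    hsv=cv2.cvtColor(s['pixels'],cv2.COLOR_RGB2HSV)
    def mask(w,lo,hi):
        x0,y0,x1,y1=w; m=np.zeros(hsv.shape[:2],np.uint8); m[y0:y1,x0:x1]=cv2.inRange(hsv,lo,hi)[y0:y1,x0:x1]; return m
    wood=None
    m=mask(W[n]['plate'],(90,0,0),(140,255,255))|mask(W[n]['plate'],(0,0,110),(180,45,255))
    nl,lab,st,c=cv2.connectedComponentsWithStats(m); i=1+st[1:,4].argmax()
    ys,xs=np.where(lab==i); 
    q=cv2.minAreaRect(ray(s,xs,ys,8)[:,:2].astype(np.float32)); print(n,'plate',q,st[i])
    m=mask(W[n]['box'],(20,170,120),(35,255,255)); print(cv2.countNonZero(m))
    nl,lab,st,c=cv2.connectedComponentsWithStats(m); i=1+st[1:,4].argmax()
    ys,xs=np.where(lab==i); q=cv2.minAreaRect(ray(s,xs,ys,46)[:,:2].astype(np.float32)); print(n,'box',q,st[i])
    m=mask(W[n]['knob'],(0,0,0),(180,255,45)); nl,lab,st,c=cv2.connectedComponentsWithStats(m); i=1+st[1:,4].argmax()
    ys,xs=np.where(lab==i); print('knob',st[i],c[i],ray(s,*c[i],96 if n=='top' else 88))
def crop(s,w,k):
    x0,y0,x1,y1=w; return cv2.resize(s['pixels'][y0:y1,x0:x1,::-1],None,fx=k,fy=k,interpolation=cv2.INTER_CUBIC)
a=crop(S[0],(130,165,330,250),4);b=crop(S[1],(200,145,400,245),3)
b=cv2.copyMakeBorder(b[:260],0,0,0,a.shape[1]-b.shape[1],cv2.BORDER_CONSTANT); cv2.imwrite('pics/c.png',np.vstack([a,b]))
E
```

```text
top plate ((504.87054443359375, 22.829620361328125), (300.10980224609375, 130.8865966796875), 74.83012390136719) [ 208  177  110   67 4093]
260
top box ((511.3803405761719, 337.7568054199219), (50.05307388305664, 64.79544067382812), 17.37395477294922) [139 197  26  24 222]
knob [277 206   1   1   1] [277. 206.] [[504.71256037 -15.99684617  96.        ]]
scene plate ((502.68548583984375, 18.335281372070312), (311.89422607421875, 140.57174682617188), 74.89268493652344) [ 207  154  122   90 4923]
209
scene box ((517.9074096679688, 319.60540771484375), (45.1879997253418, 26.624216079711914), 16.46479034423828) [377 212  14  17 107]
knob [247 168  16  17 171] [254.69590643 177.22807018] [[502.86226733 -13.85679832  88.        ]]
```

View pics/c.png

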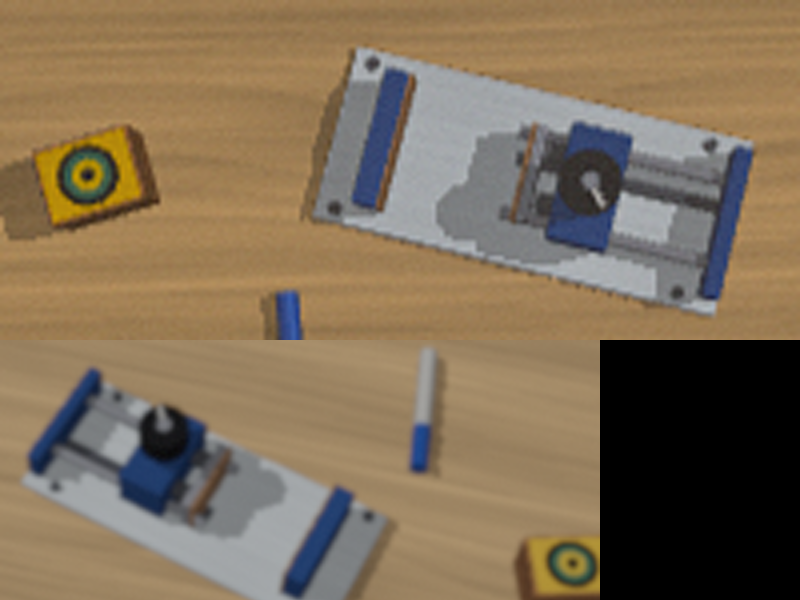

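The crop puts the eye centre at top pixel (151.8,208.5), the knob top at (277,210.8) and the cork pad at about (261,208). The vise plate fit is 300×131 mm, so it can be trusted. Next I'll compute the points.

```bash
cat >> h.py <<'E'
C=np.array([504.9,22.8]);ya=np.radians(74.83);VY=np.array([np.cos(ya),np.sin(ya)]);VX=np.array([VY[1],-VY[0]])
def tov(p): d=np.asarray(p)[...,:2]-C; return np.stack([d@VX,d@VY],-1)
E
python3 - <<'E'
from h import *
import pickle
a,b=pickle.load(open('s0.pkl','rb'))
f=lambda u,v,z:ray(a,130+u/4,165+v/4,z)[0]
print('eye',f(87,174,46)); 
P=np.array([f(*p,46)[:2] for p in [(35,152),(128,127),(143,202),(55,229)]]);print(P.mean(0),cv2.minAreaRect(P.astype(np.float32)))
eb=ray(b,200+572/3,145+(563-340)/3,46)[0];print('eye scene',eb)
k=f(588,183,96);print('knob',k,tov(k)); kb=ray(b,200+163/3,145+(432-340)/3,92)[0];print(kb,tov(kb))
for z,p in((50,(536,125)),(50,(512,220)),(46,(412,75)),(46,(380,210))): print(tov(f(*p,z)))
print('place',C+60*VY)
E
```

```text
eye [510.7458916  337.23676164  46.        ]
[508.30248905 334.88747761] ((508.90863037109375, 334.1522216796875), (57.05008316040039, 67.99032592773438), 15.605527877807617)
eye scene [511.55613742 337.59341499  46.        ]
knob [491.88189613 -15.67505635  96.        ] [ -2.49616908 -40.54096854]
[501.07167667 -15.29328543  92.        ] [  6.27347781 -37.76768367]
[33.06383184  4.89459259]
[-35.95766335   4.99320877]
[47.19695103 99.30553679]
[-51.25928532  96.97124252]
place [520.60103168  80.70921865]
```

{"method": "play_rows", "body": {
  "series": [
    [[28.7,-19.2,-4.5,-0.867,-1],[28.7,-19.2,-4.5,-0.867,-1],[28.7,-19.2,-4.5,-0.867,-1],[28.7,-19.2,-4.5,-0.867,-1],[28.7,-19.2,-4.5,-0.867,-1],[28.7,-19.2,-4.5,-0.867,-1],[28.7,-19.2,-4.5,-0.867,-1],[28.7,-19.2,-4.5,-0.867,-1],[28.7,-19.2,-4.5,-0.867,-1],[28.7,-19.2,-4.5,-0.867,-1]]
  ]
}}

```text
time_s: 1.1
position: [509.7, 338.2, 160.3]
tool_rot: [-0.001, 0.592, 0.806, -0.0]
contact_force: [0.2, 0.6, -0.3]
opening: 1.001
gripper_force: 0.0
```

```bash
python3 - <<'E'
from h import *
s=snap('wrist','w1.png'); st=bot.sense(); print(st['position'],st['tool_rot'],st['time_s'])
hsv=cv2.cvtColor(s['pixels'],cv2.COLOR_RGB2HSV); m=cv2.inRange(hsv,(20,170,120),(35,255,255))
nl,lab,q,c=cv2.connectedComponentsWithStats(m); i=1+q[1:,4].argmax(); ys,xs=np.where(lab==i)
print(q[i],cv2.minAreaRect(ray(s,xs,ys,46)[:,:2].astype(np.float32)))
E
```

```text
[509.52090371 338.51505363 160.56337768] [-3.48287709e-04  5.91328547e-01  8.06430667e-01 -9.13532145e-05] 1.15
[ 227  156   56   68 1920] ((513.4869995117188, 335.7956237792969), (50.967315673828125, 65.25623321533203), 16.133970260620117)
```

View pics/w1.png

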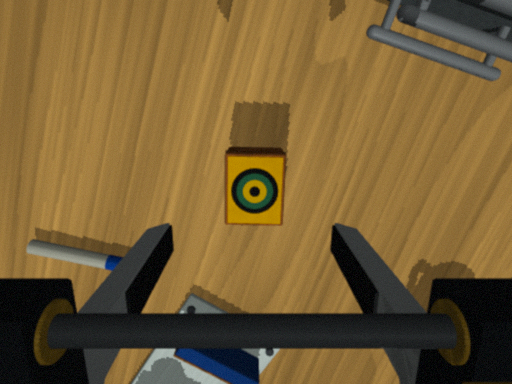

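The wrist view shows the box centred between the fingers at about (254,191) and nearly aligned with them. I'll descend and grip.

{"method": "play_rows", "body": {
  "series": [
    [[0.1,-0.1,-4,-0.02,-1],[0.1,-0.1,-8,-0.02,-1],[0.1,-0.1,-12,-0.02,-1],[0.1,-0.1,-15,-0.02,-1],[0.1,-0.1,-15,-0.02,-1],[0.1,-0.1,-15,-0.02,1],[0.1,-0.1,-15,-0.02,1],[0.1,-0.1,-15,-0.02,1],[0.1,-0.1,-15,-0.02,1],[0.1,-0.1,-15,-0.02,1]]
  ]
}}

```text
time_s: 2.15
position: [512.4, 336.9, 11.5]
tool_rot: [0.0, 0.6, 0.8, 0.001]
contact_force: [0.2, -0.1, 0.5]
opening: 0.612
gripper_force: 0.0
```

{"method": "play_rows", "body": {
  "series": [
    [[0,0,0,0,1],[0,0,0,0,1],[0,0,0,0,1],[0,0,1,0,1],[0,0,3,0,1],[0,0,6,0,1],[0,0,9,0,1],[0,0,12,0,1],[0,0,12,0,1],[0,0,12,0,1]]
  ]
}}

```text
time_s: 3.15
position: [511.6, 336.5, 130.4]
tool_rot: [0.0, 0.6, 0.8, 0.0]
contact_force: [-0.3, -0.4, -2.4]
opening: 0.593
gripper_force: 30.0
```

```bash
python3 - <<'E'
from h import *
s=snap('wrist'); st=bot.sense(); print(st['position'],st['tool_rot'],st['time_s'],st['opening'])
w,x,y,z=st['tool_rot']; print('tool y deg',np.degrees(2*np.arctan2(y,x))-90)
hsv=cv2.cvtColor(s['pixels'],cv2.COLOR_RGB2HSV); m=cv2.inRange(hsv,(20,170,120),(35,255,255))
nl,lab,q,c=cv2.connectedComponentsWithStats(m); i=1+q[1:,4].argmax(); ys,xs=np.where(lab==i)
print(q[i],cv2.minAreaRect(ray(s,xs,ys,46+st['position'][2]-11)[:,:2].astype(np.float32)))
E
```

```text
[510.80428636 336.1407092  129.27272704] [-5.04417970e-04  5.99914393e-01  8.00063313e-01 -1.07755507e-03] 3.2 0.594280501483643
tool y deg 16.27240568741989
[ 198  206  108  108 5430] ((512.0372314453125, 337.7853698730469), (51.238380432128906, 58.628658294677734), 16.262008666992188)
```

{"method": "play_rows", "body": {
  "series": [
    [[0.1,-2,0,-0.05,1],[0.2,-5.5,0,-0.12,1],[0.3,-9.5,0,-0.2,1],[0.5,-13.5,0,-0.28,1],[0.6,-17.5,0,-0.36,1],[0.7,-21,0,-0.43,1],[0.8,-24,0,-0.5,1],[0.9,-25.7,0,-0.549,1],[0.9,-25.7,0,-0.549,1],[0.9,-25.7,0,-0.549,1]]
  ]
}}

```text
time_s: 4.2
position: [519.7, 79.7, 129.0]
tool_rot: [-0.001, 0.794, 0.607, -0.001]
contact_force: [1.3, -0.2, -1.8]
opening: 0.593
gripper_force: 30.0
```

```bash
python3 - <<'E'
from h import *
s=snap('wrist','w2.png'); t=snap('top'); st=bot.sense(); p=st['position'];print(p,tov(p),st['time_s'],st['opening'])
w,x,y,z=st['tool_rot']; print('tool y deg',np.degrees(2*np.arctan2(y,x))-90)
E
```

```text
[520.13770668  80.5140879  129.55372167] [-0.39611724 59.69042418] 4.3 0.5980136313206513
tool y deg -15.118838876841707
```

View pics/w2.png

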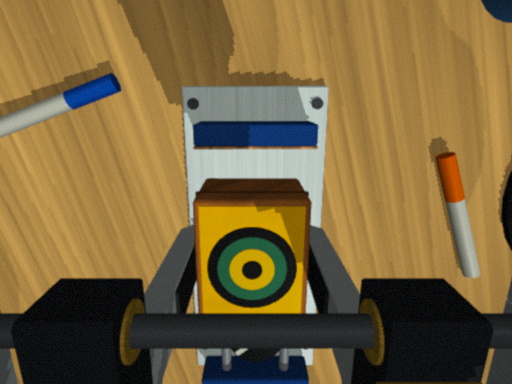

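The wrist view shows the box square to the plate, with the eye at (252,270) and the fence's cork edge at row 147. I'll check the numbers.

```bash
python3 - <<'E'
from h import *
s=snap('wrist')
for u,v,z in((252,270,164.5),(194,147,46),(317,147,46),(255,147,46),(184,88,8),(327,87,8)): print(tov(ray(s,u,v,z)[0]))
E
```

```text
[ 0.62703947 57.48583041]
[-46.60873151 101.90292761]
[ 52.91098842 101.97450166]
[  2.7779495  101.93844624]
[-59.80025802 148.6811326 ]
[ 66.3206818  149.53938104]
```

{"method": "play_rows", "body": {
  "series": [
    [[0.15,-0.05,-3,0,1],[0.15,-0.05,-6,0,1],[0.15,-0.05,-8.5,0,1],[0.15,-0.05,-10,0,1],[0.15,-0.05,-10.7,0,1],[0.15,-0.05,-11,0,1],[0.15,-0.05,-11.2,0,1],[0.15,-0.05,-11.2,0,1],[0.15,-0.05,-11.2,0,-1],[0.15,-0.05,-11.2,0,-1]]
  ]
}}

```text
time_s: 5.35
position: [523.2, 79.2, 19.3]
tool_rot: [0.001, 0.794, 0.608, 0.001]
contact_force: [-0.9, -0.4, -0.3]
opening: 0.727
gripper_force: 0.0
```

{"method": "play_rows", "body": {
  "series": [
    [[0,0,0,0,-1],[0,0,0,0,-1],[0,0,0,0,-1],[0,0,0,0,-1],[0,0,4,0,-1],[0,0,8,0,-1],[0,0,12,0,-1],[0,0,15,0,-1],[0,0,15,0,-1],[0,0,15,0,-1]]
  ]
}}

```text
time_s: 6.35
position: [522.3, 79.2, 168.6]
tool_rot: [0.0, 0.794, 0.607, 0.0]
contact_force: [-0.7, 0.5, -0.3]
opening: 1.003
gripper_force: 0.0
```

```bash
python3 - <<'E'
from h import *
s=snap('wrist','w3.png'); st=bot.sense(); p=st['position'];print(p,tov(p),st['time_s'],st['opening'],st['qpos'])
hsv=cv2.cvtColor(s['pixels'],cv2.COLOR_RGB2HSV); m=cv2.inRange(hsv,(20,170,100),(35,255,255))
nl,lab,q,c=cv2.connectedComponentsWithStats(m); i=1+q[1:,4].argmax(); ys,xs=np.where(lab==i)
r=cv2.minAreaRect(ray(s,xs,ys,54)[:,:2].astype(np.float32));print(q[i],r,tov(r[0]))
E
```

```text
[521.41577285  79.16258134 167.52579161] [ 1.19108043 58.72046198] 6.4 0.9993061251771473 [ 1.87517004e-02  2.30484649e-01  1.66607237e+00 -7.61997692e-05
  1.24675125e+00  2.83726921e-01]
[ 225  154   56   67 2007] ((523.437744140625, 78.38591003417969), (63.96905517578125, 51.05736541748047), 74.78549194335938) [ 3.34583574 58.4999721 ]
```

View pics/w3.png

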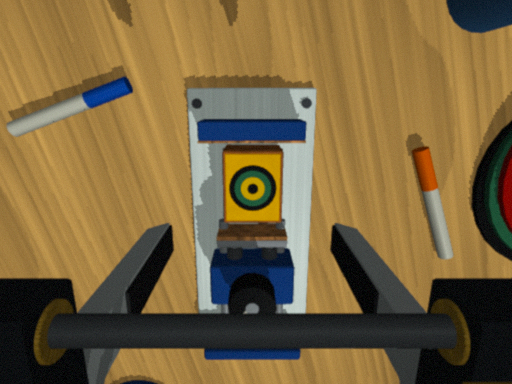

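The box is released squarely between the pad and the fence; its eye is at (252,188) and the knob is at about (253,295). I'll move over the knob with the fingers along the vise's y.

{"method": "play_rows", "body": {
  "series": [
    [[-0.3,-1,0,0.14,-1],[-0.6,-2.5,0,0.28,-1],[-1,-4,0,0.42,-1],[-1.5,-5.5,0,0.56,-1],[-2,-7,0,0.7,-1],[-2.3,-8.5,0,0.84,-1],[-2.6,-9.5,0,0.98,-1],[-2.6,-9.5,0,1.12,-1],[-2.6,-9.5,0,1.26,-1],[-2.6,-9.5,0,1.4,-1]]
  ]
}}

```text
time_s: 7.4
position: [494.8, -15.8, 166.2]
tool_rot: [-0.002, 0.214, 0.977, -0.0]
contact_force: [1.2, -1.0, 0.5]
opening: 0.998
gripper_force: 0.0
```

{"method": "play_rows", "body": {
  "series": [
    [[0,0,0,0.1,-1],[0,0,0,0.17,-1],[0,0,0,0.17,-1],[0,0,0,0.17,-1],[0,0,0,0.17,-1],[0,0,0,0.17,-1],[0,0,0,0.17,-1],[0,0,0,0.17,-1],[0,0,0,0.17,-1],[0,0,0,0.17,-1]]
  ]
}}

```text
time_s: 8.4
position: [496.3, -15.8, 168.6]
tool_rot: [0.0, 0.133, 0.991, 0.0]
contact_force: [0.3, -0.0, 0.6]
opening: 1.002
gripper_force: 0.0
```

```bash
python3 - <<'E'
from h import *
s=snap('wrist','w4.png'); st=bot.sense(); p=st['position'];print(p,tov(p),st['time_s'],st['qpos'],st['wrist_torque'])
w,x,y,z=st['tool_rot']; print('tool y deg',np.degrees(2*np.arctan2(y,x))-90)
hsv=cv2.cvtColor(s['pixels'],cv2.COLOR_RGB2HSV); m=cv2.inRange(hsv,(0,0,0),(180,255,70));m[270:]=0;m[:,:140]=0;m[:,370:]=0
nl,lab,q,c=cv2.connectedComponentsWithStats(m)
for i in range(1,nl):
    if q[i,4]>300: print(q[i],c[i],tov(ray(s,*c[i],96)[0]))
print('expect knob px',proj(s,[496,-15.7,96]))
E
```

```text
[496.3239048  -15.80728801 168.54946364] [  1.82565467 -39.50619042] 8.45 [-1.72132841e-01  1.83087661e-01  1.72695806e+00  1.05114768e-04
  1.23141902e+00 -1.47712106e+00] [-0.01841972  0.00063855  0.0316404 ]
tool y deg 74.76831270294699
[ 140  125  168  145 5635] [213.91606034 200.00567879] [  1.92372046 -69.79815456]
[311 152  59  53 646] [330.14860681 165.22755418] [-26.56543538  22.61015861]
[335 167  35  44 436] [349.81422018 188.00229358] [-7.98448919 39.5536474 ]
[ 331  224   39   46 1259] [348.68546465 248.76409849] [45.2509389  42.82398154]
expect knob px [[251.30172118 199.43426284]]
```

View pics/w4.png

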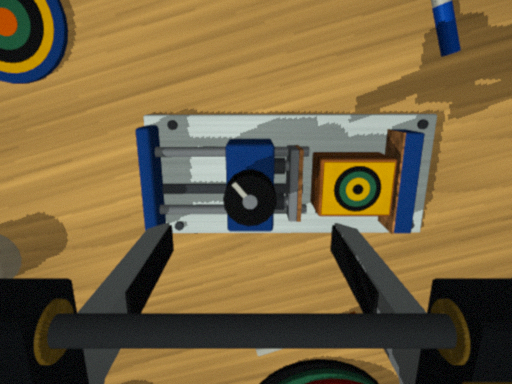

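The knob centre is at (249.5,199), within 1 mm of where I expected it. I'll descend and grip.

{"method": "play_rows", "body": {
  "series": [
    [[0,0,-4,0,-1],[0,0,-8,0,-1],[0,0,-10.1,0,-1],[0,0,-10.1,0,1],[0,0,-10.1,0,1],[0,0,-10.1,0,1],[0,0,-10.1,0,1],[0,0,-10.1,0,1],[0,0,-10.1,0,1],[0,0,-10.1,0,1]]
  ]
}}

```text
time_s: 9.45
position: [496.2, -17.5, 68.1]
tool_rot: [0.0, 0.132, 0.991, -0.002]
contact_force: [-0.1, -4.3, 2.7]
opening: 0.462
gripper_force: 30.0
```

{"method": "play_rows", "body": {
  "series": [
    [[0,0,0,0,1],[0,0,0,0,1],[0,0,0,0,1],[0,0,0,0,1],[0,0,0,0,1],[0,0,0,0,1],[0,0,0,0,1],[0,0,0,0,1],[0,0,0,0,1],[0,0,0,0,1]]
  ]
}}

```text
time_s: 10.45
position: [496.2, -17.4, 68.0]
tool_rot: [0.0, 0.132, 0.991, -0.001]
contact_force: [-2.5, -4.5, 4.3]
opening: 0.463
gripper_force: 30.0
```

```bash
cat > r.py <<'E'
from h import *
st=bot.sense(); p=st['position'];w,x,y,z=st['tool_rot']
print(st['time_s'],p.round(1),tov(p).round(1),'yaw',round(2*np.arctan2(y,x)-np.pi/2,3),'F',st['contact_force'].round(1),'T',st['wrist_torque'].round(3),st['gripper_force'],st['opening'],'q6',st['qpos'][5].round(3),'tau6',st['tau'][5].round(3))
E
python3 r.py
```

```text
10.45 [496.2 -17.4  68. ] [  2.2 -41.1] yaw 1.306 F [-2.5 -4.5  4.3] T [-0.885  0.293  0.067] 30.000725090503693 0.4627583956626292 q6 -1.477 tau6 0.042
```

{"method": "play_rows", "body": {
  "series": [
    [[-0.01,-0.06,0,-0.07,1],[0.01,0.03,0,-0.14,1],[0.04,0.13,0,-0.21,1],[0.06,0.22,0,-0.28,1],[0.09,0.32,0,-0.35,1],[0.11,0.41,0,-0.42,1],[0.14,0.51,0,-0.49,1],[0.17,0.6,0,-0.56,1],[0.19,0.7,0,-0.63,1],[0.22,0.79,0,-0.7,1]]
  ]
}}

```text
time_s: 11.45
position: [498.8, -8.1, 68.0]
tool_rot: [0.0, 0.465, 0.885, -0.0]
contact_force: [-0.6, -0.4, 3.4]
opening: 0.465
gripper_force: 30.0
```

```bash
python3 r.py
```

```text
11.45 [498.8  -8.1  68. ] [  2.2 -31.4] yaw 0.603 F [-0.6 -0.4  3.4] T [-0.227  0.187  0.307] 29.998688399791718 0.46456754716827353 q6 -0.758 tau6 -0.285
```

{"method": "play_rows", "body": {
  "series": [
    [[0.02,0.07,0,-0.05,1],[0.04,0.14,0,-0.1,1],[0.06,0.2,0,-0.15,1],[0.07,0.27,0,-0.2,1],[0.09,0.34,0,-0.25,1],[0.11,0.41,0,-0.3,1],[0.13,0.47,0,-0.35,1],[0.15,0.54,0,-0.4,1],[0.17,0.61,0,-0.45,1],[0.18,0.68,0,-0.5,1]]
  ]
}}

```text
time_s: 12.45
position: [500.6, -1.3, 68.1]
tool_rot: [0.001, 0.669, 0.743, 0.0]
contact_force: [-0.5, -0.8, 2.7]
opening: 0.464
gripper_force: 30.0
```

```bash
python3 - <<'E'
exec(open('r.py').read())
s=snap('top'); b=snap('scene')
def crop(s,w,k):
    x0,y0,x1,y1=w; return cv2.resize(s['pixels'][y0:y1,x0:x1,::-1],None,fx=k,fy=k,interpolation=cv2.INTER_CUBIC)
cv2.imwrite('pics/c2.png',np.vstack([crop(s,(205,170,325,250),4)[:300],crop(b,(205,145,325,245),4)[:300]]))
E
```

```text
12.45 [500.6  -1.3  68.1] [  2.2 -24.4] yaw 0.104 F [-0.5 -0.8  2.7] T [-0.23   0.186  0.298] 29.999423325061798 0.46405478202082967 q6 -0.245 tau6 -0.109
```

View pics/c2.png

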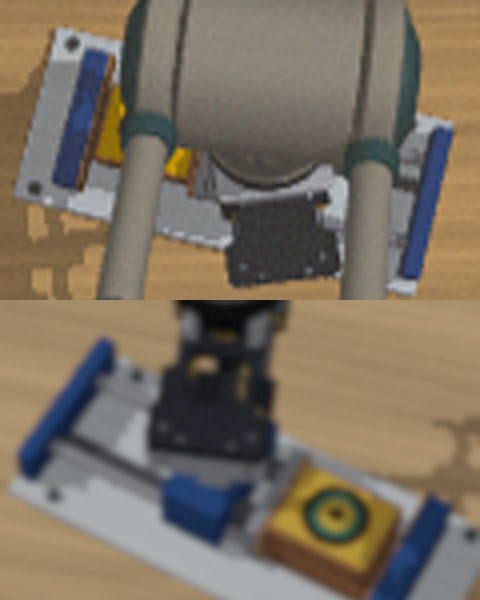

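The pad is now close to the box at the left of the crop, and a small gap to the fence remains. I'll continue in smaller steps and watch the torque.

{"method": "play_rows", "body": {
  "series": [
    [[0.01,0.04,0,-0.03,1],[0.02,0.08,0,-0.06,1],[0.03,0.12,0,-0.09,1],[0.04,0.16,0,-0.12,1],[0.06,0.2,0,-0.15,1],[0.07,0.24,0,-0.18,1],[0.08,0.28,0,-0.21,1],[0.09,0.32,0,-0.24,1],[0.1,0.36,0,-0.27,1],[0.11,0.41,0,-0.3,1]]
  ]
}}

```text
time_s: 13.55
position: [501.7, 2.8, 68.0]
tool_rot: [0.0, 0.772, 0.635, 0.0]
contact_force: [0.6, -1.3, 4.5]
opening: 0.464
gripper_force: 30.0
```

```bash
python3 r.py
```

```text
13.55 [501.7   2.8  68. ] [  2.2 -20.2] yaw -0.194 F [ 0.6 -1.3  4.5] T [-0.259  0.282  0.331] 30.000249445438385 0.464207857581348 q6 0.062 tau6 0.049
```

{"method": "play_rows", "body": {
  "series": [
    [[0.01,0.03,0,-0.02,1],[0.01,0.05,0,-0.04,1],[0.02,0.08,0,-0.06,1],[0.03,0.11,0,-0.08,1],[0.04,0.14,0,-0.1,1],[0.04,0.16,0,-0.12,1],[0.05,0.19,0,-0.14,1],[0.05,0.2,0,-0.15,1],[0.05,0.2,0,-0.15,1],[0.05,0.2,0,-0.15,1]]
  ]
}}

```text
time_s: 14.55
position: [502.2, 4.8, 68.0]
tool_rot: [0.0, 0.818, 0.576, 0.0]
contact_force: [-0.5, 0.1, 5.5]
opening: 0.462
gripper_force: 30.0
```

```bash
python3 r.py
```

```text
14.55 [502.2   4.8  68. ] [  2.1 -18.1] yaw -0.344 F [-0.5  0.1  5.5] T [-0.293  0.34   0.231] 30.001139044761658 0.4624033576283476 q6 0.215 tau6 0.239
```

Holding relaxes the torque, so from here I'll read it while still moving.

{"method": "play_rows", "body": {
  "series": [
    [[0.01,0.02,0,-0.015,1],[0.01,0.04,0,-0.03,1],[0.02,0.06,0,-0.045,1],[0.02,0.08,0,-0.06,1],[0.03,0.1,0,-0.075,1],[0.03,0.12,0,-0.09,1],[0.04,0.14,0,-0.105,1],[0.04,0.16,0,-0.12,1],[0.05,0.18,0,-0.135,1],[0.06,0.2,0,-0.15,1]]
  ]
}}

```text
time_s: 15.55
position: [502.8, 6.8, 68.0]
tool_rot: [0.0, 0.859, 0.513, 0.0]
contact_force: [0.2, -0.2, 6.5]
opening: 0.464
gripper_force: 30.0
```

```bash
python3 - <<'E'
exec(open('r.py').read())
b=snap('scene')
cv2.imwrite('pics/c3.png',cv2.resize(b['pixels'][175:250,255:335,::-1],None,fx=6,fy=6,interpolation=cv2.INTER_CUBIC))
E
```

```text
15.55 [502.8   6.8  68. ] [  2.2 -16. ] yaw -0.494 F [ 0.2 -0.2  6.5] T [-0.283  0.326  0.404] 30.001007616519928 0.4636920677145343 q6 0.37 tau6 0.256
```

View pics/c3.png

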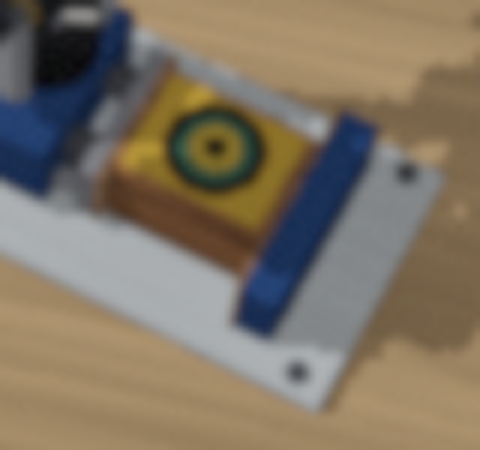

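The box is now against the fence, and the torque is up about 0.09 N m, which is roughly 6–7 N. One more small step.

{"method": "play_rows", "body": {
  "series": [
    [[0,0.01,0,-0.006,1],[0.01,0.02,0,-0.012,1],[0.01,0.02,0,-0.018,1],[0.01,0.03,0,-0.024,1],[0.01,0.04,0,-0.03,1],[0.01,0.05,0,-0.036,1],[0.01,0.06,0,-0.042,1],[0.02,0.06,0,-0.048,1],[0.02,0.07,0,-0.054,1],[0.02,0.08,0,-0.06,1]]
  ]
}}

```text
time_s: 16.6
position: [503.0, 7.5, 68.0]
tool_rot: [0.0, 0.873, 0.487, 0.0]
contact_force: [-0.9, -0.7, 4.9]
opening: 0.461
gripper_force: 30.0
```

```bash
python3 r.py; python3 -c "
from h import *
for i in range(4):
    bot.snapshot('top'); print(bot.sense()['wrist_torque'][2].round(3))"
```

```text
16.6 [503.    7.5  68. ] [  2.2 -15.2] yaw -0.554 F [-0.9 -0.7  4.9] T [-0.257  0.309  0.439] 30.00096559524536 0.46098827185678154 q6 0.431 tau6 0.353
0.317
0.345
0.345
0.334
```

{"method": "play_rows", "body": {
  "series": [
    [[0,0,0,0,-1],[0,0,0,0,-1],[0,0,0,0,-1],[0,0,0,0,-1],[0,0,0,0,-1],[0,0,0,0,-1],[0,0,3,0,-1],[0,0,7,0,-1],[0,0,11,0,-1],[0,0,13,0,-1]]
  ]
}}

```text
time_s: 17.8
position: [504.4, 7.7, 201.0]
tool_rot: [0.002, 0.874, 0.486, 0.002]
contact_force: [0.3, -0.4, -0.3]
opening: 1.001
gripper_force: 0.0
```

```bash
python3 - <<'E'
exec(open('r.py').read())
s=snap('wrist','w5.png')
hsv=cv2.cvtColor(s['pixels'],cv2.COLOR_RGB2HSV); m=cv2.inRange(hsv,(20,170,90),(35,255,255))
nl,lab,q,c=cv2.connectedComponentsWithStats(m); i=1+q[1:,4].argmax(); ys,xs=np.where(lab==i)
r=cv2.minAreaRect(ray(s,xs,ys,54)[:,:2].astype(np.float32));print(q[i],r,tov(r[0]))
E
```

```text
17.8 [504.4   7.7 201. ] [  3.4 -14.8] yaw -0.555 F [ 0.3 -0.4 -0.3] T [-0.068  0.042 -0.003] 0.0 1.0008372451554144 q6 0.432 tau6 -0.004
[ 191   62   70   81 2037] ((524.9727172851562, 84.67303466796875), (65.12117004394531, 50.93942642211914), 74.95555114746094) [ 3.18208161 64.96969105]
```

View pics/w5.png

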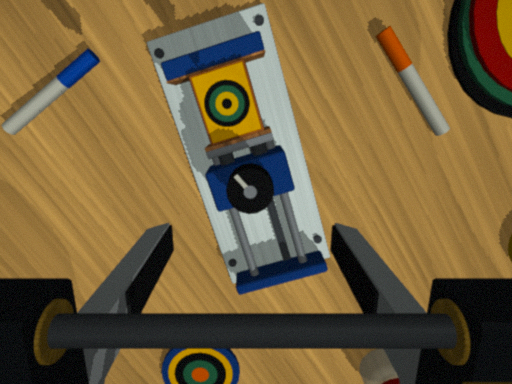

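The last wrist view shows the box at (227,102), square and against the fence (vise y ≈ 65.0, angle within 0.2°). The pad is pressed on it and the gripper is clear. I'll let it settle and hand the job in.

{"method": "play_rows", "body": {
  "series": [
    [[0,0,0,0,-1],[0,0,0,0,-1],[0,0,0,0,-1],[0,0,0,0,-1],[0,0,0,0,-1],[0,0,0,0,-1],[0,0,0,0,-1],[0,0,0,0,-1],[0,0,0,0,-1],[0,0,0,0,-1]]
  ]
}}

```text
time_s: 18.85
position: [502.7, 7.8, 197.6]
tool_rot: [0.0, 0.874, 0.486, 0.0]
contact_force: [-0.0, -0.1, 0.8]
opening: 0.997
gripper_force: 0.0
```

```bash
python3 -c "
from rig import bot
print(bot.close_job())"
```

```text
the job is handed in; nothing more can be done
None
```

The box is clamped squarely against the fence at about 9–10 N, estimated from the knob torque. The box and knob are both released, and the job was handed in at about 19 s; no verdict was returned.

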